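# Lock a grinding jar into the bayonet socket of a bench mill

### The job

Lock the steel grinding jar into the round socket on top of the bench mill: let its two lugs down into the socket's two slots, push it in gently against the spring, twist it clockwise until it stops, and let go so that the spring lifts it into its lock, standing upright. The spindle stopped at no particular angle, so feel for the slots with a light hand and never force the jar against the mill with more than 80 N. Leave the crucible, the weighing bottle, the timer and the measuring cylinder where they are.

Things in the scene. Friction and masses are not known exactly. Their poses are not given: they have to be found in the camera images.
- jar_grip (a point): Black upright bar on the lid of the closed steel grinding jar (loose, 0.28 to 0.44 kg, 112 mm high, 62 mm across). Bar 50 mm long, 14 thick, 32 high; this point lies on the jar's axis, 10 mm below the bar's top, 22 above the lid, 102 above the jar's bottom. z up along the axis; x along the bar, in line with the lugs; half a turn of the jar makes no difference.
- jar_lugs (a point): Point on the jar's axis level with the underside of its lugs, 90 mm below jar_grip (same axes), 12 mm above the jar's bottom. Below the barrel is a round spigot 41 mm across, 30 mm long, its end tapered over 4 mm to 34 mm across. Two steel lugs stand out of it along +x and -x to 27 mm from the axis, each 8 mm wide, 5 mm high.
- mill: The bench mill, fixed: white box 158 by 140 mm, 66 mm high, dial and switch on its front, a round steel socket on top. Origin on the worktop under the socket's axis; z up, -x out of its front. The socket sits on the spindle, whose brake holds it where it stopped; its bearing must not take more than 80 N from the jar.
- socket (a point): Centre of the socket's flat rim, 86 mm above the worktop, axes as the mill. Bore 44 mm across. Two opposite slots in the rim, 11 mm wide, open to 30 mm from the axis, take the lugs. Their line lies within 43 degrees either way of the mill's x axis; it can be seen from above or felt, but is not measured. With the lugs resting on the rim, jar_lugs is level with this point.
- socket_turn (a point): Point on the socket's axis 13.5 mm below its rim, axes as the mill. With jar_lugs here (over 12 mm, at most 15 mm below the rim) the lugs are under the 7 mm rim and the jar turns clockwise seen from above, not the other way; some 65 degrees on is a hard stop. A spring plate pushes the jar's bottom up: 2 N with the lugs at rim level, 0.9 N more per mm down.
- socket_lock (a point): Point on the socket's axis 9 mm below its rim, axes as the mill. jar_lugs comes to rest here when the jar is locked: let go at the stop, the spring lifts the lugs 3 mm into notches in the underside of the rim. A jar let go in the slots is pushed up to about 2 mm below the rim instead; one let go short of the stop stays 12 mm below it.
- crucible: Small white porcelain crucible with lid, 45 mm across, 50 mm high, origin at its underside; leave alone.
- weighing_bottle: Small lidded glass weighing bottle, 42 mm across, 62 mm high, origin at its underside; leave alone.
- timer: White timer standing on edge, 20 by 62 by 62 mm, origin at its underside; leave alone.
- measuring_cylinder: Slim measuring cylinder on a hexagonal foot, 46 mm across, 165 mm high, origin at its underside; leave alone.
Mind the look-alikes: they are no part of the job. Leave any pink, turquoise or yellow look-alike of the part that bears jar_grip alone.

How it is judged:
By the outcome, as a careful person would: the job done as asked, in the order asked, and still so for the second after the job is handed in, with the robot touching nothing.
It also fails if it takes over 72 s, if anything falls off the work surface, if the arm or the gripper's body presses on something with over 40 N, if the wrist force passes 120 N, or if a joint passes its speed limit or range.

### The arm

A 6-joint arm with a two-finger parallel gripper is mounted at the origin on a cart in front of the work surface, level with it; the furniture and walls round the work are solid. World frame = base frame: x ahead of the robot, y to its left, z up, the work surface at z = 0. Lengths are in m, angles in degrees, forces in N, time in s.
With the tool pointing down it reaches from about 0.4 to 0.825 m from the base axis. Payload 7 kg.
Tool frame: the origin (TCP) lies at the very end of the fingers, on their centre line; the grasp point (between the pads) lies r.grip_depth behind it (r.grip_depth is the distance from the TCP to the grasp point, in m); z points along the fingers, y is the direction in which the jaws open and shut (so a half turn about z gives the same grasp; the last joint's range is limited). The gripper opens to 88 mm and grips with 3 to 60 N. Pads are 19 mm wide; open, the fingers measure 130 mm over their backs; the gripper's body (78 mm by 193 mm) begins 47 mm behind the grasp point.
Start: joints at [-58.894, 20.546, 0.682, 0, -70.136, -16.507], TCP at [0.17, -0.653, 0.227] pointing down, gripper open.
Joint ranges: [-176.03, 176.03], [-82.01, 121.73], [-58.28, 71.71], [-173.87, 95.51], [-174.79, -0.11], [-173.66, 173.66]. Speed limits (degrees/s): [136.94, 136.94, 172.46, 180, 180, 180].

### API

Orientations are given as [roll, pitch, yaw] about the fixed x, y, z axes, in that order (R = Rz(yaw) Ry(pitch) Rx(roll)).
In Python, from plant import r gives the robot as it stands. The module is installed in compiled form; this text tells all that it offers.
- The arm moves only by the tool step_arm, never from a script. Its argument "increments" is a list of rows, each a list of 3 entries, a list of its own where there are three numbers: the shift along the tool's x, y, z in m, then the turn, a rotation vector about the tool's x, y, z in rad, then the closure, from 0 (fully open) to 1 (shut). In form: [[[x, y, z], [wx, wy, wz], grip], ...]. A call has 1 to 10 rows; each row is the pose to reach, as a shift and turn from the pose commanded when the call began, along the tool's axes at that moment; what a row does not reach only later rows make up. A row lasts 1/10 s, in which the tool goes at most 50 mm and 8.59 degrees, less where a joint would pass 70% of its speed; a pose out of reach is approached as far as the arm can. A call with a gripper value outside its range is refused whole. The fingers move at their own pace and stop on an object; "force" is the grip in N (left out, the last holds). Time passes only in rows, so rows that repeat a pose let the fingers close. It gives the time, the measured TCP pose, the force and the opening at its end, in the units of the state.
- r.get_state(): the state, without advancing time (a new reading comes with each control period).
- r.capture(name): name is "side" or "top" or "wrist"; returns a dict with "color" (420x560x3 uint8, red, green, blue), "intrinsics" (3x3 intrinsics, pixels), "rvec" (rotation vector, rad) and "tvec" (3), from world to camera coordinates, as OpenCV has them; the wrist camera has in their place "T_tool_cam" (4x4, takes a point from camera to tool coordinates, whose origin is the TCP and whose axes are the flange's). Camera axes: x right, y down, z forward; pixel columns grow to the right and rows downward; lengths in m; the calibration is good to about 2 mm. A picture is of the moment at which its call begins: read the wrist's pose just before it. There is no depth.
- r.close_job(): hands the job in, once; it reports no verdict.
The state is a dict: "time_s": time; "joints": joint angles; "qd": joint speeds; "joint_torque": joint torques, N m; "tcp_pos": TCP position; "eef_rot": TCP orientation; "contact_force": force on the tool from outside, world axes, zero at the start; "moment": the same for the moment, N m; "gripper_width": finger opening in m.
Only numpy, scipy, OpenCV 4.12 (cv2) and the standard library are available. Lean on these libraries where they do the work, as an engineer would, in place of code of your own. Each camera call takes 0.05 s, during which the arm holds its last target.

## Working session

There is one attempt and no reset: what is moved stays moved. The work goes in short steps, Python scripts to look and compute and a tool call to move; the robot and the scene stay as the last step left them, time stands still between calls to the robot, and variables do not carry over. Pictures are saved under pics/ and viewed, and the job is handed in when it is done.

Besides the shell and the picture viewer there is one more tool, called after ">>>" as name([rows], argument=value, ...), one row to a line, values as JSON. step_arm: Moves the arm, as the interface text tells. Its arguments: {"type":"object","properties":{"increments":{"type":"array","items":{"type":"array"}},"force":{"type":"number"}},"required":["increments"]}

```bash
mkdir -p pics; cat > h.py <<'E'
import numpy as np, cv2
from scipy.spatial.transform import Rotation as R
from plant import r
def cam(n):
    s=r.get_state(); c=r.capture(n); K=np.array(c["intrinsics"])
    if n=="wrist":
        T=np.eye(4);T[:3,:3]=R.from_euler('xyz',s["eef_rot"],degrees=True).as_matrix();T[:3,3]=s["tcp_pos"]
        W=T@np.array(c["T_tool_cam"]); Rc=W[:3,:3].T; t=-Rc@W[:3,3]
    else:
        Rc=cv2.Rodrigues(np.array(c["rvec"],float))[0]; t=np.array(c["tvec"],float).ravel()
    return c["color"],K,Rc,t
def save(n,f,crop=None,k=1):
    im,K,Rc,t=cam(n); np.savez(f"pics/{f}.npz",im=im,K=K,R=Rc,t=t); show(f,f,crop,k)
def show(f,out,crop=None,k=1):
    im=np.load(f"pics/{f}.npz")["im"]
    if crop: x0,y0,x1,y1=crop; im=im[y0:y1,x0:x1]
    im=cv2.resize(im,None,fx=k,fy=k,interpolation=cv2.INTER_CUBIC)
    cv2.imwrite(f"pics/{out}.png",im[:,:,::-1])
def pix(f,u,v,z):
    d=np.load(f"pics/{f}.npz"); ray=d["R"].T@np.linalg.inv(d["K"])@[u,v,1]; o=-d["R"].T@d["t"]
    return o+ray*(z-o[2])/ray[2]
def proj(f,p):
    d=np.load(f"pics/{f}.npz"); q=d["K"]@(d["R"]@np.array(p)+d["t"]); return q[:2]/q[2]
E
python3 -c "
from h import *
save('top','top0',k=1.4);save('side','side0',k=1.4);save('wrist','wr0',k=1.4)
print(r.get_state(),r.grip_depth)
for f in('top0','side0','wr0'):
  d=np.load(f'pics/{f}.npz');print(-d['R'].T@d['t'])"
```

```text
{'time_s': 0.15, 'joints': array([-5.88947419e+01,  2.05815816e+01,  6.45438474e-01, -1.39370677e-02,
       -7.01338142e+01, -1.65073382e+01]), 'qd': array([-0.07317432, -0.02380965,  0.20671922,  0.16453691,  0.09093137,
       -0.00868217]), 'joint_torque': array([-2.28834535e-03, -5.83275783e+01,  2.93290740e+01,  7.00114444e+00,
        8.76787846e-03, -1.38558944e-04]), 'tcp_pos': array([ 0.17000984, -0.65286779,  0.22584195]), 'eef_rot': array([ 1.79929203e+02, -7.31584273e-03, -1.65406820e+02]), 'contact_force': array([ 0.17704129, -0.75578214,  0.6517819 ]), 'moment': array([-0.01833882, -0.01571855,  0.01074486]), 'gripper_width': 0.0877448487778093} 0.0188
[0.41606832 0.03652538 1.4535126 ]
[-0.13926187  1.18812801  0.69942764]
[ 0.10291969 -0.67066275  0.38341198]
```

View pics/top0.png

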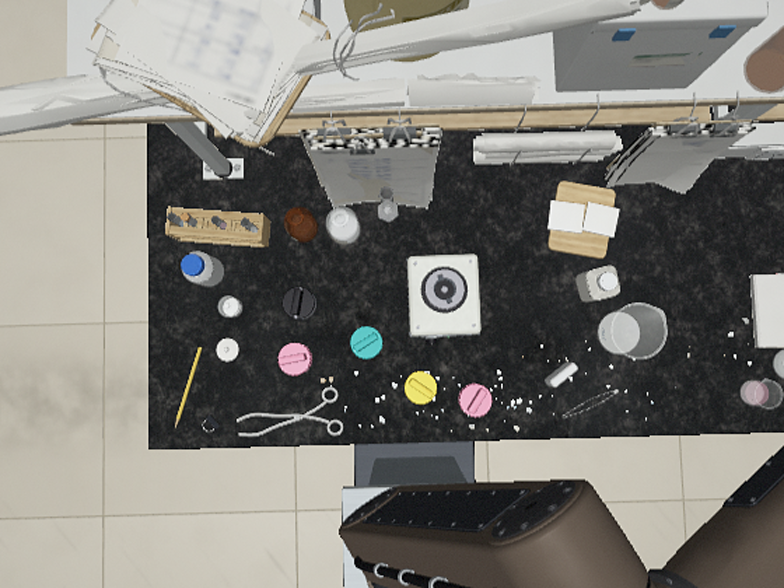

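View pics/side0.png

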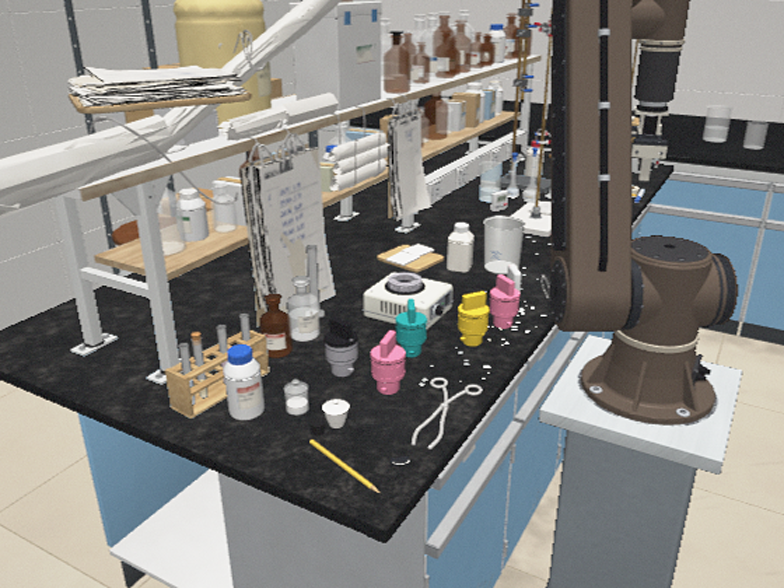

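View pics/wr0.png

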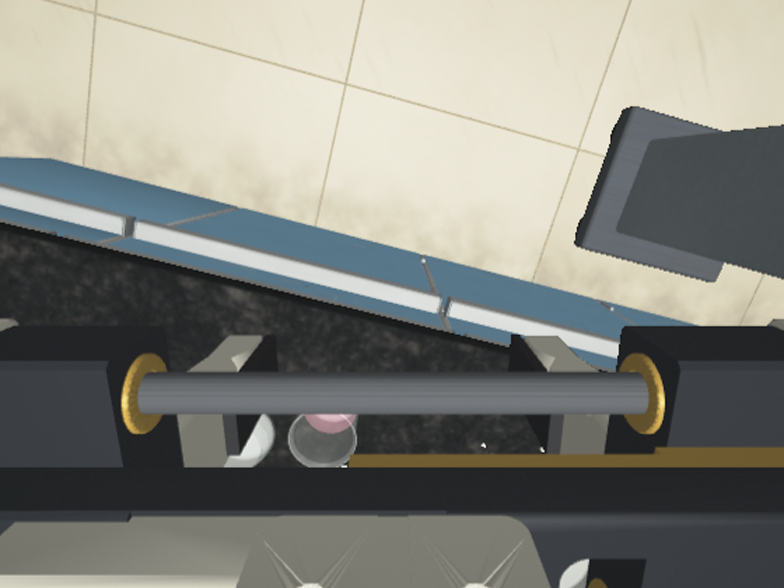

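The jar-shaped candidates in the top picture are grey/black (300,303), pink (295,359) and (475,400), turquoise (366,343) and yellow (421,387). Only the grey steel one with the black bar fits. I'll check it and the socket enlarged.

```bash
python3 -c "
from h import *
show('top0','a',(190,190,250,240),10);show('top0','b',(280,170,355,245),8);show('side0','c',(210,215,350,290),5)"
```

```text
(no output)
```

View pics/a.png

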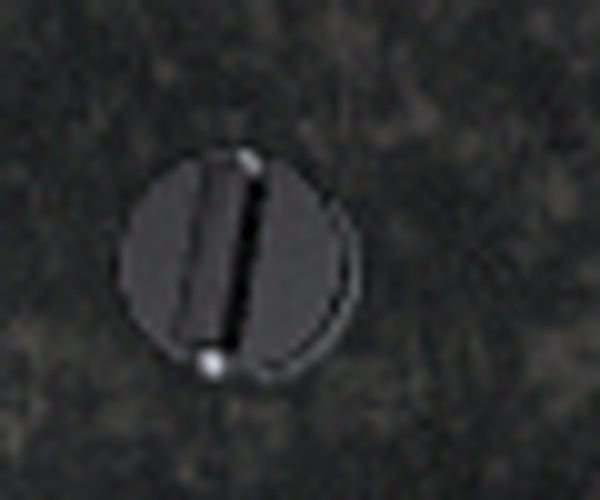

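View pics/b.png

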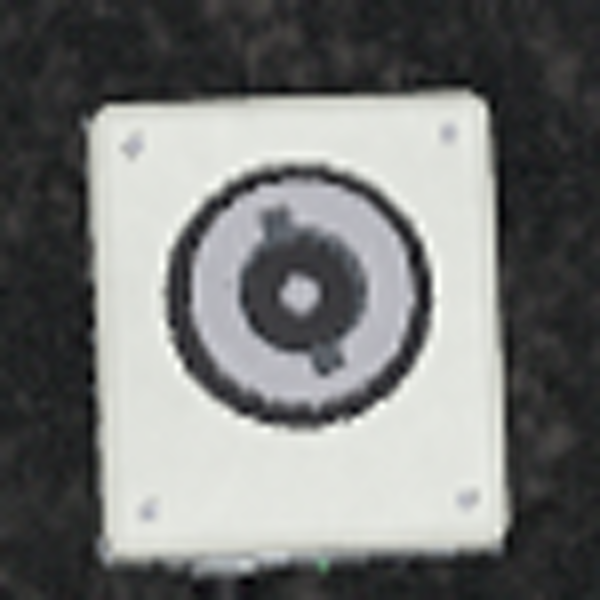

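View pics/c.png

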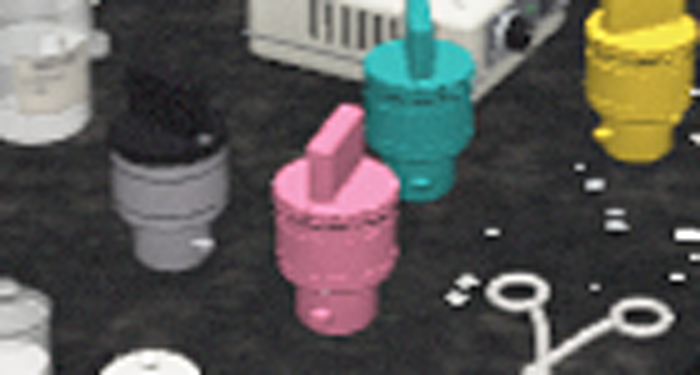

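The grey jar with black bar (crop centre about (213,216)) is the one meant. It stands upright with its lugs at the spigot. The socket is at crop (300,293), and its slots run from (275,218) to (325,360).

```bash
python3 -c "
from h import *
A=lambda x,y,z:pix('top0',190+x/10-.45,190+y/10-.45,z)
print('lid',A(235,265,.08),'dots',A(250,160,.08),A(212,362,.08),(A(250,160,.08)+A(212,362,.08))/2)
print('bar',A(214,256,.112),A(228,172,.112),A(201,340,.112))
d=A(250,160,.08)-A(212,362,.08);print('ang dots',np.degrees(np.arctan2(d[1],d[0])),np.linalg.norm(d))
d=A(228,172,.112)-A(201,340,.112);print('ang bar',np.degrees(np.arctan2(d[1],d[0])),np.linalg.norm(d))
B=lambda x,y,z:pix('top0',280+x/8-.44,170+y/8-.44,z)
a,b=B(275,218,.086),B(325,360,.086)
print('slots',a,b,(a+b)/2,np.linalg.norm(a-b),np.degrees(np.arctan2(*(a-b)[1::-1])))
print('ring',B(302,294,.086), 'bore',B(302,295,.086))
c=[B(*p,.066) for p in((95,105),(490,92),(508,550),(108,560))];print(c,sum(c)/4)
for i,j in((3,0),(2,1)):
  e=c[j]-c[i];print(np.degrees(np.arctan2(e[1],e[0])),np.linalg.norm(e))
for i,j in((1,0),(2,3)):
  e=c[j]-c[i];print(np.degrees(np.arctan2(e[1],e[0]))-90,np.linalg.norm(e))
print(r.get_state()['tcp_pos'])
"
```

```text
lid [0.52142316 0.22613689 0.08      ] dots [0.5498694  0.22154717 0.08      ] [0.49530004 0.23283817 0.08      ] [0.52258472 0.22719267 0.08      ]
bar [0.52151974 0.22723708 0.112     ] [0.54373078 0.2231284  0.112     ] [0.49935956 0.23107044 0.112     ]
ang dots -11.690168412395876 0.055725231143333734
ang bar -10.147960389594132 0.04507639684104137
slots [ 0.56507204 -0.04836458  0.086     ] [ 0.51651058 -0.06354593  0.086     ] [ 0.54079131 -0.05595526  0.086     ] 0.05087915643163752 17.360353867327394
ring [ 0.53904374 -0.0565815   0.086     ] bore [ 0.53870533 -0.05656977  0.086     ]
[array([0.60810241, 0.01084777, 0.066     ]), array([ 0.60855661, -0.12485954,  0.066     ]), array([ 0.45135446, -0.12494351,  0.066     ]), array([0.45190509, 0.01119574, 0.066     ])] [ 0.52997964 -0.05693989  0.066     ]
-0.12763996344094977 0.15619770802876862
0.03060231107013477 0.15720218046181025
0.191765180311549 0.13570807325989181
-0.2317388147260857 0.13614035735498245
[ 0.17000984 -0.65286779  0.22584195]
```

```bash
cat >> h.py <<'E'
def rel(p,yaw):
    s=r.get_state(); R0=R.from_euler('xyz',s["eef_rot"],degrees=True); R1=R.from_euler('xyz',[180,0,yaw],degrees=True)
    print(np.round(R0.inv().apply(np.array(p)-s["tcp_pos"]),4), np.round((R0.inv()*R1).as_rotvec(),4))
E
python3 -c "
from h import *
rel([.54,-.25,.3],-170);rel([.54,-.056,.3],-163)"
```

```text
[-0.4595  0.2967 -0.0739] [ 0.0012 -0.0002  0.0802]
[-0.5084  0.4845 -0.0736] [ 0.0012 -0.0001 -0.042 ]
```

>>> step_arm([
  [[-0.03,0.02,-0.05],[0,0,0],0],
  [[-0.075,0.045,-0.08],[0,0,0],0],
  [[-0.12,0.07,-0.12],[0,0,0],0],
  [[-0.16,0.1,-0.12],[0,0,0],0],
  [[-0.2,0.13,-0.12],[0,0,0],0],
  [[-0.24,0.16,-0.12],[0,0,0],0],
  [[-0.28,0.19,-0.12],[0,0,0],0],
  [[-0.32,0.22,-0.12],[0,0,0],0],
  [[-0.36,0.25,-0.12],[0,0,0],0],
  [[-0.4,0.27,-0.12],[0,0,0],0],
])

```text
time_s: 1.15
tcp_pos: [0.4724, -0.3066, 0.347]
eef_rot: [-180.0, 0.0, -165.4]
contact_force: [1.0, -1.4, 0.3]
gripper_width: 0.0877
```

```bash
python3 -c "
from h import *
print(r.get_state()['tcp_pos'],r.get_state()['joints'])
rel([.54,-.056,.32],-163)
c=r.capture('wrist');print(np.round(c['T_tool_cam'],3))"
```

```text
[ 0.47235372 -0.30661767  0.34695808] [-1.30816025e+01  6.79036412e+00 -2.03849610e+00 -7.87088963e-03
 -8.11316268e+01 -6.23101657e+01]
[-0.1286  0.2255  0.027 ] [-0.0002  0.0007 -0.0418]
[[-0.    -0.966 -0.26   0.069]
 [ 1.    -0.     0.001 -0.   ]
 [-0.001 -0.26   0.966 -0.158]
 [ 0.     0.     0.     1.   ]]
```

>>> step_arm([
  [[-0.02,0.04,0.01],[0,0,-0.01],0],
  [[-0.045,0.08,0.03],[0,0,-0.02],0],
  [[-0.075,0.12,0.05],[0,0,-0.042],0],
  [[-0.1,0.16,0.07],[0,0,-0.042],0],
  [[-0.12,0.2,0.08],[0,0,-0.042],0],
  [[-0.1286,0.2255,0.087],[0,0,-0.042],0],
  [[-0.1286,0.2255,0.087],[0,0,-0.042],0],
  [[-0.1286,0.2255,0.087],[0,0,-0.042],0],
])

```text
time_s: 2.0
tcp_pos: [0.5393, -0.0574, 0.2593]
eef_rot: [-180.0, -0.0, -162.9]
contact_force: [-0.1, -0.7, 0.5]
gripper_width: 0.0877
```

```bash
python3 -c "
from h import *
save('wrist','w1',k=1.4); print(proj('w1',[.54,-.0565,.086]),r.get_state()['joints'])"
```

```text
[280.91478839 189.12517708] [ 1.45598617e+01  6.85722939e+00 -1.31315039e+01  1.09586676e-02
 -7.00227379e+01 -8.75221742e+01]
```

View pics/w1.png

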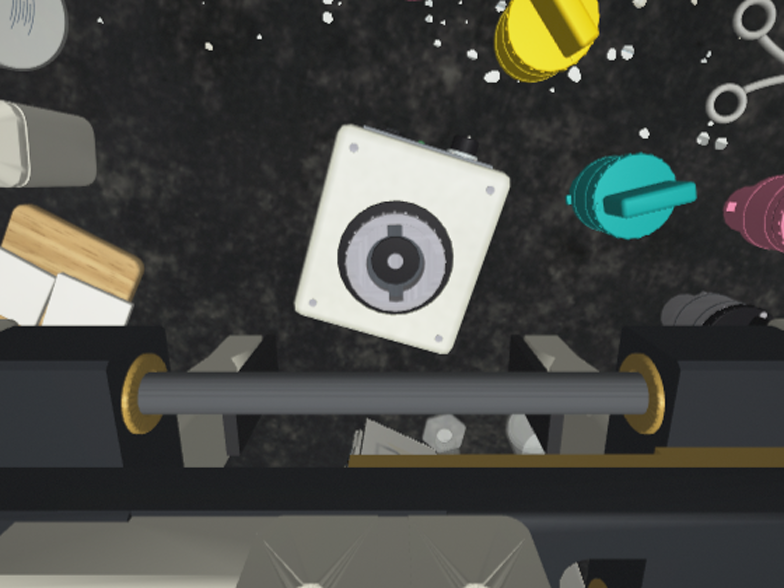

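The socket is seen squarely at about (282,187) in original pixels, with its slots at (282,164) and (283,210) nearly vertical. I'll enlarge it.

```bash
python3 -c "
from h import *
show('w1','w1c',(232,135,332,235),6)"
```

```text
(no output)
```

View pics/w1c.png

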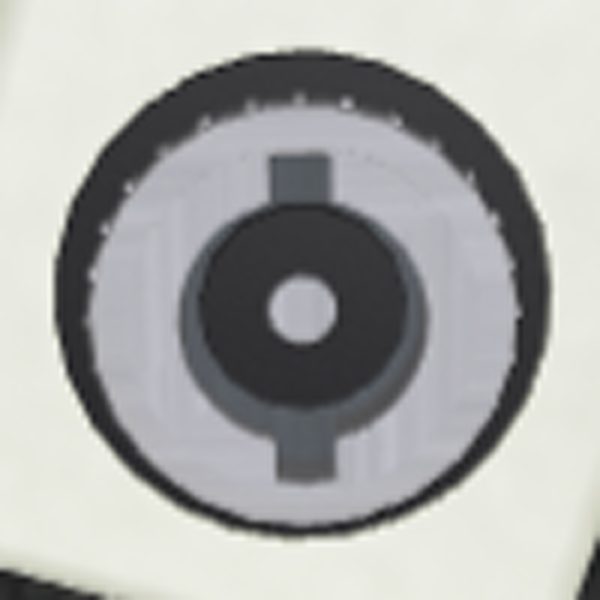

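```bash
python3 -c "
from h import *
A=lambda x,y,z=.086:pix('w1',232+x/6-.42,135+y/6-.42,z)
a,b=A(299,154),A(308,482);d=b-a
print(a,b,(a+b)/2,np.linalg.norm(d),np.degrees(np.arctan2(d[1],d[0])))
print((A(88,317)+A(518,319))/2,np.linalg.norm(A(180,318)-A(428,318)),(A(180,318)+A(428,318))/2)
rel([.522,.227,.25],-163)
rel([.522,.227,.25],-191)"
```

```text
[ 0.51093571 -0.06492471  0.086     ] [ 0.56637607 -0.04612347  0.086     ] [ 0.53865589 -0.05552409  0.086     ] 0.05854161450862889 18.73309738252497
[ 0.53805613 -0.05581058  0.086     ] 0.043375346279434505 [ 0.53800688 -0.05565063  0.086     ]
[-0.067   0.2777  0.0096] [-0.0002 -0.0002  0.0007]
[-0.067   0.2777  0.0096] [-2.000e-04 -2.000e-04  4.894e-01]
```

>>> step_arm([
  [[-0.01,0.04,0.0],[0,0,0.1],0],
  [[-0.02,0.085,0.0],[0,0,0.2],0],
  [[-0.03,0.13,0.0],[0,0,0.32],0],
  [[-0.045,0.175,0.0],[0,0,0.44],0],
  [[-0.055,0.22,0.005],[0,0,0.489],0],
  [[-0.065,0.26,0.01],[0,0,0.489],0],
  [[-0.067,0.2777,0.01],[0,0,0.489],0],
  [[-0.067,0.2777,0.01],[0,0,0.489],0],
  [[-0.067,0.2777,0.01],[0,0,0.489],0],
])

```text
time_s: 2.95
tcp_pos: [0.5225, 0.2263, 0.2498]
eef_rot: [-180.0, 0.0, 169.0]
contact_force: [0.1, -0.5, -0.2]
gripper_width: 0.088
```

```bash
python3 -c "
from h import *
save('wrist','w2',k=1.4); print(proj('w2',[.522,.227,.112]),r.get_state()['joints'],r.get_state()['eef_rot'])
show('w2','w2c',(225,125,335,245),5)"
```

```text
[280.73843775 195.27457089] [ 4.30711036e+01  9.78222279e+00 -1.09069898e+01  8.41509808e-03
 -6.93017430e+01 -1.44145327e+02] [1.79997281e+02 1.16780814e-02 1.68928750e+02]
```

View pics/w2.png

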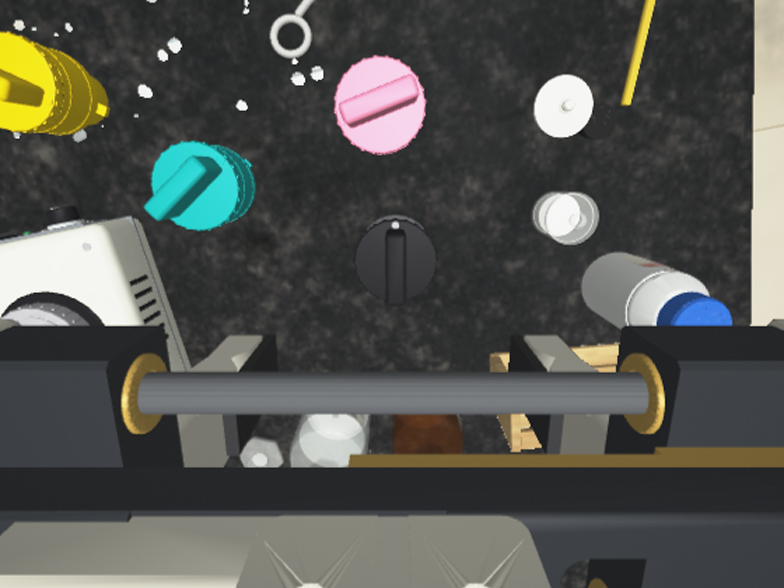

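View pics/w2c.png

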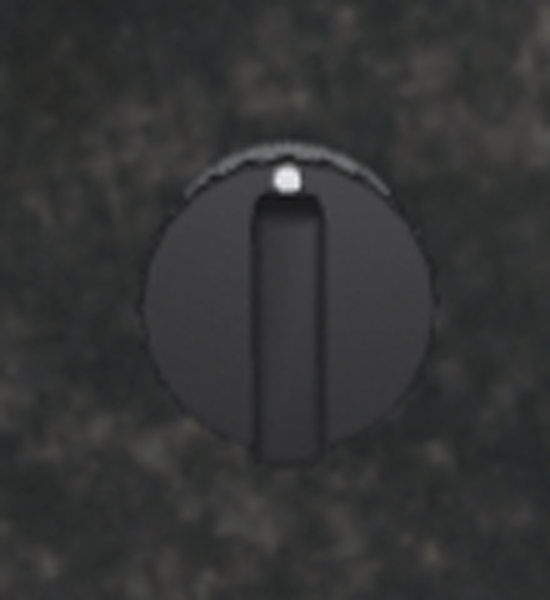

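```bash
python3 -c "
from h import *
A=lambda x,y,z:pix('w2',225+x/5-.4,125+y/5-.4,z)
a,b=A(289,210,.112),A(289.5,463,.112);d=a-b
print(a,b,(a+b)/2,np.linalg.norm(d),np.degrees(np.arctan2(d[1],d[0])))
print('lid',A(289,306,.08),np.linalg.norm(A(143,306,.08)-A(435,306,.08)), 'dot',A(287,180,.08))
rel([(a+b)[0]/2,(a+b)[1]/2,.0832],169)"
```

```text
[0.49569596 0.23367865 0.112     ] [0.54352971 0.22453268 0.112     ] [0.51961284 0.22910566 0.112     ] 0.04870027155427697 169.17550466280804
lid [0.51976097 0.22925669 0.08      ] 0.060545776879179516 dot [0.49409666 0.23380247 0.08      ]
[0.0035 0.0026 0.1666] [ 0.      0.0002 -0.0012]
```

>>> step_arm([
  [[0.0035,0.0026,0.04],[0,0,0],0],
  [[0.0035,0.0026,0.08],[0,0,0],0],
  [[0.0035,0.0026,0.11],[0,0,0],0],
  [[0.0035,0.0026,0.135],[0,0,0],0],
  [[0.0035,0.0026,0.153],[0,0,0],0],
  [[0.0035,0.0026,0.163],[0,0,0],0],
  [[0.0035,0.0026,0.166],[0,0,0],0],
  [[0.0035,0.0026,0.166],[0,0,0],0],
])

```text
time_s: 3.8
tcp_pos: [0.5198, 0.2299, 0.084]
eef_rot: [180.0, 0.0, 168.9]
contact_force: [0.9, 0.1, -0.4]
gripper_width: 0.0875
```

>>> step_arm([
  [[0,0,0],[0,0,0],0.3],
  [[0,0,0],[0,0,0],0.6],
  [[0,0,0],[0,0,0],0.8],
  [[0,0,0],[0,0,0],1],
  [[0,0,0],[0,0,0],1],
  [[0,0,0],[0,0,0],1],
  [[0,0,0],[0,0,0],1],
  [[0,0,0],[0,0,0],1],
  [[0,0,0],[0,0,0],1],
], force=45)

```text
time_s: 4.7
tcp_pos: [0.5193, 0.2304, 0.0835]
eef_rot: [-180.0, -0.0, 169.0]
contact_force: [-0.4, -0.6, -0.1]
gripper_width: 0.0209
```

>>> step_arm([
  [[0,0,0],[0,0,0],1],
  [[0,0,0],[0,0,0],1],
  [[0,0,0],[0,0,0],1],
  [[0,0,0],[0,0,0],1],
])

```text
time_s: 5.1
tcp_pos: [0.5192, 0.2302, 0.0834]
eef_rot: [-180.0, -0.0, 169.0]
contact_force: [-0.1, -1.0, -0.8]
gripper_width: 0.0134
```

>>> step_arm([
  [[0,0,-0.01],[0,0,0],1],
  [[0,0,-0.03],[0,0,0],1],
  [[0,0,-0.06],[0,0,0],1],
  [[0,0,-0.09],[0,0,0],1],
  [[0,0,-0.12],[0,0,0],1],
  [[0,0,-0.14],[0,0,0],1],
  [[0,0,-0.14],[0,0,0],1],
  [[0,0,-0.14],[0,0,0],1],
])

```text
time_s: 5.9
tcp_pos: [0.5188, 0.2303, 0.2234]
eef_rot: [180.0, -0.0, 169.0]
contact_force: [-0.5, 0.5, -5.3]
gripper_width: 0.0136
```

```bash
python3 -c "
from h import *
s=r.get_state();print(s['contact_force'],s['moment'],s['tcp_pos'],s['eef_rot'],s['gripper_width'])
save('wrist','w3',k=1.4);save('side','s3',(180,120,360,300),4)
rel([.5384,-.0556,.22],-161.3);"
```

```text
[-0.45490609  0.4819095  -5.27190986] [ 0.00077167  0.03578981 -0.08373963] [0.5188242  0.23030031 0.22339565] [ 1.79967734e+02 -2.59735268e-02  1.68972145e+02] 0.013585620466715336
[-0.0742 -0.2764  0.0024] [-0.001  -0.0023 -0.5189]
```

View pics/w3.png

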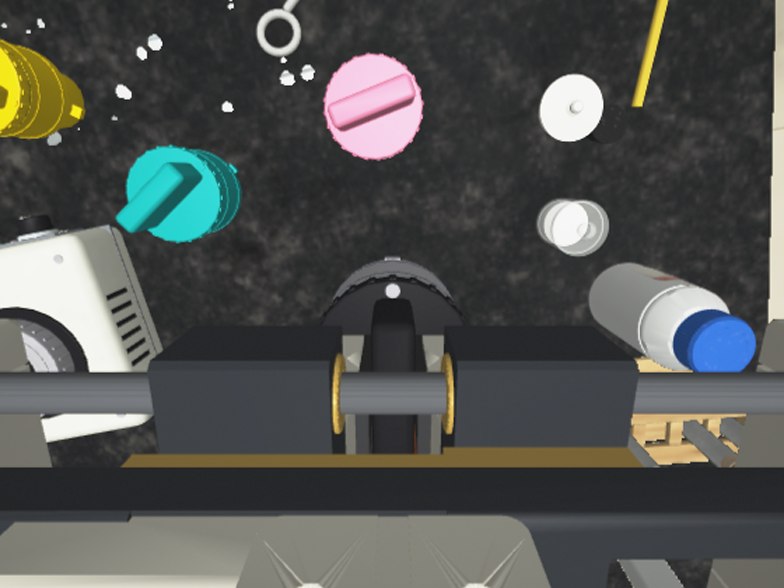

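View pics/s3.png

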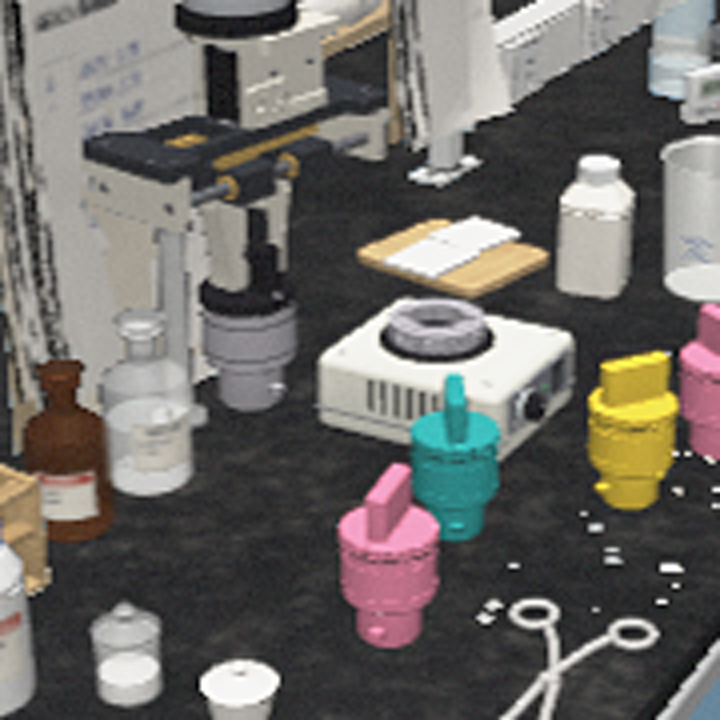

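The jar hangs upright in the grip, and the bar is in line with the tool. Next I go over the socket, turned to the slot angle.

>>> step_arm([
  [[-0.01,-0.03,0],[0,0,-0.06],1],
  [[-0.02,-0.065,0],[0,0,-0.14],1],
  [[-0.03,-0.1,0],[0,0,-0.22],1],
  [[-0.04,-0.14,0],[0,0,-0.3],1],
  [[-0.05,-0.18,0],[0,0,-0.38],1],
  [[-0.058,-0.215,0],[0,0,-0.45],1],
  [[-0.066,-0.245,0],[0,0,-0.5],1],
  [[-0.072,-0.268,0.001],[0,0,-0.5189],1],
  [[-0.0742,-0.2764,0.0024],[0,0,-0.5189],1],
  [[-0.0742,-0.2764,0.0024],[0,0,-0.5189],1],
])

```text
time_s: 7.0
tcp_pos: [0.5386, -0.0561, 0.2197]
eef_rot: [180.0, -0.2, -161.4]
contact_force: [-1.2, 0.2, -3.3]
gripper_width: 0.0139
```

>>> step_arm([
  [[0,0,0],[0,0,0],1],
  [[0,0,0],[0,0,0],1],
  [[0,0,0],[0,0,0],1],
])

```text
time_s: 7.3
tcp_pos: [0.5394, -0.0543, 0.2211]
eef_rot: [180.0, -0.0, -161.2]
contact_force: [-0.3, -0.3, -3.9]
gripper_width: 0.0136
```

```bash
python3 -c "
from h import *
s=r.get_state();print(s['contact_force'],s['moment'],s['tcp_pos'],s['eef_rot'],s['gripper_width'])
rel([.5384,-.0556,.175],-161.3)
save('wrist','w4',k=1.4);save('side','s4',(200,120,380,270),4)"
```

```text
[-0.27514794 -0.32621121 -3.91869179] [ 0.02749149  0.00217668 -0.00127686] [ 0.53938043 -0.05428464  0.22106687] [ 1.79995219e+02 -3.60179166e-03 -1.61224215e+02] 0.013558018457403629
[ 0.0013 -0.0009  0.0461] [ 0.0001 -0.0001  0.0013]
```

View pics/w4.png

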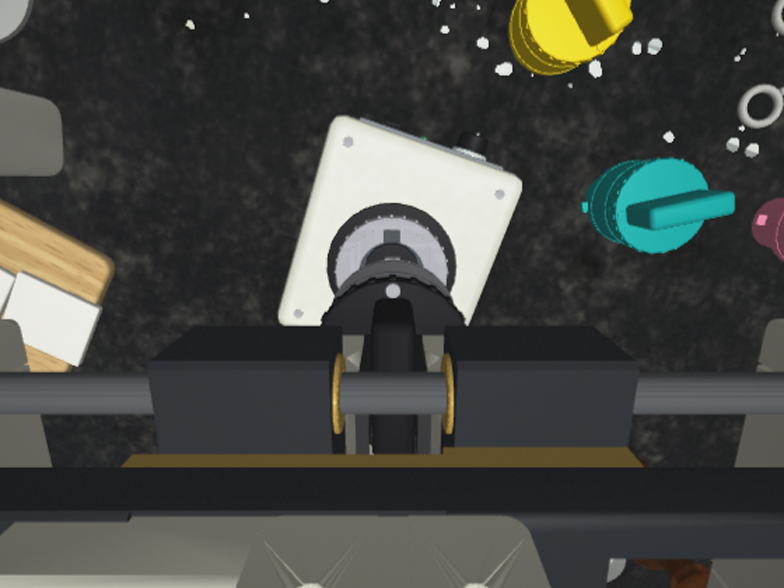

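View pics/s4.png

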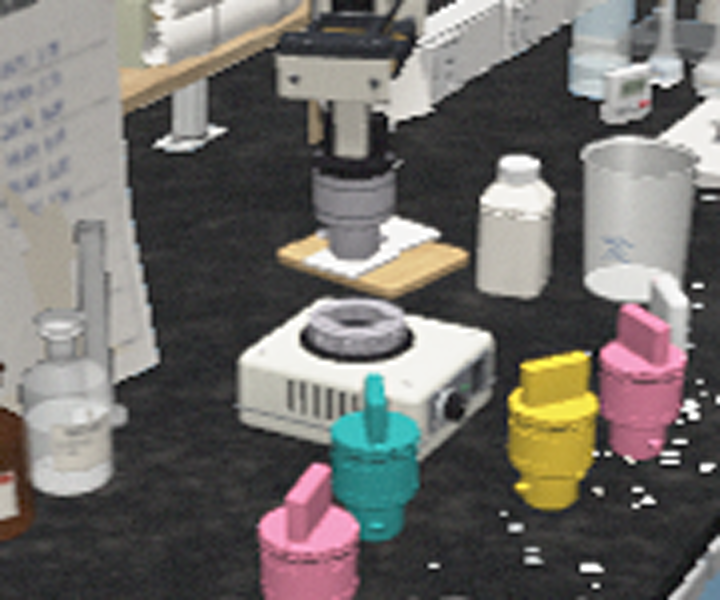

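>>> step_arm([
  [[0.0007,-0.0005,0.015],[0,0,0],1],
  [[0.0013,-0.0009,0.03],[0,0,0],1],
  [[0.0013,-0.0009,0.041],[0,0,0],1],
  [[0.0013,-0.0009,0.046],[0,0,0],1],
  [[0.0013,-0.0009,0.046],[0,0,0],1],
  [[0.0013,-0.0009,0.046],[0,0,0],1],
  [[0.0013,-0.0009,0.046],[0,0,0],1],
])

```text
time_s: 8.1
tcp_pos: [0.5389, -0.0563, 0.1758]
eef_rot: [-180.0, 0.1, -161.3]
contact_force: [0.3, 0.2, -3.7]
gripper_width: 0.0137
```

```bash
python3 -c "
from h import *
s=r.get_state();print(s['contact_force'],s['moment'],s['tcp_pos'],s['eef_rot'],s['gripper_width'])
rel([.5384,-.0556,.1585],-161.3)"
```

```text
[ 0.30833951  0.24403185 -3.72139083] [ 0.02768384 -0.00543315 -0.0090681 ] [ 0.53889987 -0.0563375   0.17584517] [-1.79983418e+02  6.60707173e-02 -1.61274491e+02] 0.013744998664196878
[0.0003 0.0009 0.0173] [-0.0003  0.0012  0.0004]
```

>>> step_arm([
  [[0.0003,0.0005,0.003],[0,0,0],1],
  [[0.0003,0.0005,0.005],[0,0,0],1],
  [[0.0003,0.0005,0.007],[0,0,0],1],
  [[0.0003,0.0005,0.009],[0,0,0],1],
  [[0.0003,0.0005,0.011],[0,0,0],1],
  [[0.0003,0.0005,0.011],[0,0,0],1],
])

```text
time_s: 8.7
tcp_pos: [0.5377, -0.0561, 0.1638]
eef_rot: [180.0, -0.0, -161.3]
contact_force: [-0.3, 0.3, -3.7]
gripper_width: 0.0136
```

```bash
python3 -c "
from h import *
s=r.get_state();print(s['contact_force'],s['moment'],s['tcp_pos'],s['eef_rot'],s['gripper_width'])"
```

```text
[-0.30582378  0.33934573 -3.73260846] [0.03895987 0.0047148  0.03052933] [ 0.53771441 -0.05607104  0.16375927] [ 1.79992818e+02 -3.72325044e-02 -1.61285873e+02] 0.013625165958849024
```

>>> step_arm([
  [[0,0,0.0015],[0,0,0],1],
  [[0,0,0.003],[0,0,0],1],
  [[0,0,0.0045],[0,0,0],1],
  [[0,0,0.006],[0,0,0],1],
  [[0,0,0.007],[0,0,0],1],
  [[0,0,0.008],[0,0,0],1],
  [[0,0,0.008],[0,0,0],1],
])

```text
time_s: 9.4
tcp_pos: [0.538, -0.056, 0.1563]
eef_rot: [-180.0, 0.0, -161.3]
contact_force: [-0.9, 0.0, -0.9]
gripper_width: 0.0134
```

```bash
python3 -c "
from h import *
s=r.get_state();print(s['contact_force'],s['moment'],s['tcp_pos'],s['eef_rot'],s['gripper_width'])"
```

```text
[-0.87769951  0.03766147 -0.92846158] [ 0.09837744  0.38488788 -0.02484645] [ 0.53801871 -0.05603705  0.15627066] [-1.79991862e+02  5.95974992e-03 -1.61275567e+02] 0.01342497593207915
```

>>> step_arm([
  [[0,0,0.001],[0,0,0],1],
  [[0,0,0.002],[0,0,0],1],
  [[0,0,0.003],[0,0,0],1],
  [[0,0,0.004],[0,0,0],1],
  [[0,0,0.004],[0,0,0],1],
])

```text
time_s: 9.9
tcp_pos: [0.538, -0.0561, 0.1523]
eef_rot: [-180.0, 0.0, -161.3]
contact_force: [-0.8, 0.4, 2.2]
gripper_width: 0.0139
```

```bash
python3 -c "
from h import *
s=r.get_state();print(s['contact_force'],s['moment'],s['tcp_pos'],s['eef_rot'],s['gripper_width'])"
```

```text
[-0.79718286  0.41792969  2.24456212] [0.08871427 0.78083761 0.03448216] [ 0.53804222 -0.05605218  0.1522858 ] [-1.79990123e+02  1.04547220e-02 -1.61274073e+02] 0.013932427046552391
```

>>> step_arm([
  [[0,0,0.001],[0,0,0],1],
  [[0,0,0.002],[0,0,0],1],
  [[0,0,0.003],[0,0,0],1],
  [[0,0,0.004],[0,0,0],1],
  [[0,0,0.005],[0,0,0],1],
  [[0,0,0.006],[0,0,0],1],
  [[0,0,0.007],[0,0,0],1],
  [[0,0,0.0083],[0,0,0],1],
  [[0,0,0.0083],[0,0,0],1],
])

```text
time_s: 10.8
tcp_pos: [0.5382, -0.0561, 0.1445]
eef_rot: [-180.0, 0.0, -161.3]
contact_force: [-2.7, 0.7, 8.6]
gripper_width: 0.0133
```

```bash
python3 -c "
from h import *
s=r.get_state();print(s['contact_force'],s['moment'],s['tcp_pos'],s['eef_rot'],s['gripper_width'])"
```

```text
[-2.70165936  0.69614425  8.58551898] [0.25692096 1.63574588 0.00743733] [ 0.53821886 -0.05607843  0.14446412] [-1.79974824e+02  3.49637489e-02 -1.61264052e+02] 0.01332586194514573
```

>>> step_arm([
  [[0,0,0.0006],[0,0,0],1],
  [[0,0,0.0012],[0,0,0],1],
  [[0,0,0.0012],[0,0,0],1],
  [[0,0,0.0012],[0,0,0],1],
])

```text
time_s: 11.2
tcp_pos: [0.5382, -0.0561, 0.1435]
eef_rot: [-180.0, 0.0, -161.3]
contact_force: [-4.0, 0.7, 10.2]
gripper_width: 0.0136
```

```bash
python3 -c "
from h import *
s=r.get_state();print(s['contact_force'],s['moment'],s['tcp_pos'],s['eef_rot'],s['gripper_width'])
save('wrist','w5',k=1.4);save('side','s5',(220,120,350,230),5)"
```

```text
[-3.95246384  0.7492701  10.1956427 ] [0.28723343 1.75583559 0.00923594] [ 0.53820879 -0.05608178  0.14349367] [-1.79973435e+02  4.06394430e-02 -1.61263222e+02] 0.01359522740920788
```

View pics/s5.png

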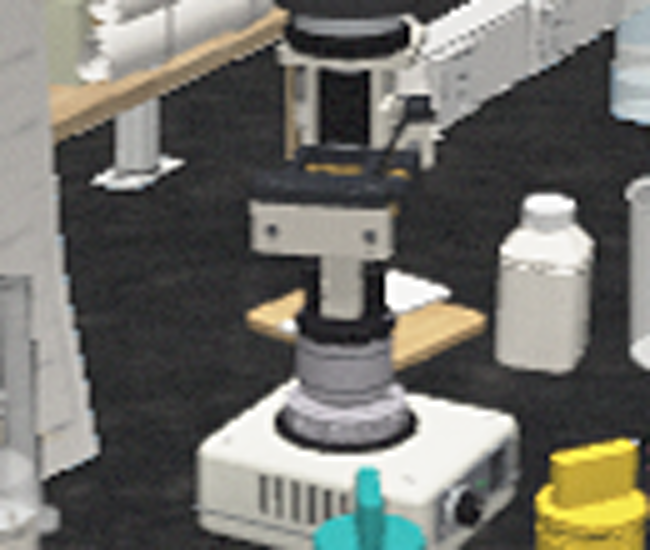

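View pics/w5.png

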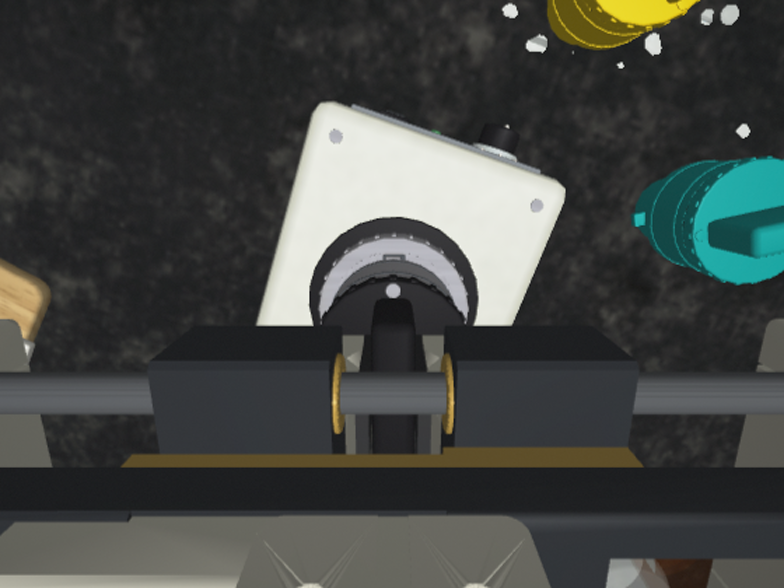

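The jar is in the slots, with the force following the spring (about 14 N). I'll turn it clockwise in stages.

>>> step_arm([
  [[0.0003,0,0.0002],[0,0,0.04],1],
  [[0.0003,0,0.0002],[0,0,0.08],1],
  [[0.0003,0,0.0002],[0,0,0.12],1],
  [[0.0003,0,0.0002],[0,0,0.16],1],
  [[0.0003,0,0.0002],[0,0,0.2],1],
  [[0.0003,0,0.0002],[0,0,0.2],1],
])

```text
time_s: 11.9
tcp_pos: [0.5388, -0.056, 0.1437]
eef_rot: [-180.0, 0.1, -172.8]
contact_force: [-2.1, -0.1, 9.8]
gripper_width: 0.0133
```

```bash
python3 -c "
from h import *
s=r.get_state();print(s['contact_force'],s['moment'],s['tcp_pos'],s['eef_rot'],s['gripper_width'])"
```

```text
[-2.13831034 -0.10114095  9.83342924] [0.35411621 1.03549526 0.07083305] [ 0.53879083 -0.05603083  0.14365122] [-1.79977506e+02  1.44545069e-01 -1.72778840e+02] 0.01327086508065244
```

>>> step_arm([
  [[0.0,0,0.0],[0,0,0.06],1],
  [[0.0,0,0.0],[0,0,0.12],1],
  [[0.0,0,0.0],[0,0,0.18],1],
  [[0.0,0,0.0],[0,0,0.24],1],
  [[0.0,0,0.0],[0,0,0.3],1],
  [[0.0,0,0.0],[0,0,0.36],1],
  [[0.0,0,0.0],[0,0,0.42],1],
  [[0.0,0,0.0],[0,0,0.48],1],
  [[0.0,0,0.0],[0,0,0.54],1],
  [[0.0,0,0.0],[0,0,0.54],1],
])

```text
time_s: 12.9
tcp_pos: [0.539, -0.0557, 0.1437]
eef_rot: [179.9, 0.2, 156.2]
contact_force: [-1.9, 2.4, 9.6]
gripper_width: 0.0141
```

```bash
python3 -c "
from h import *
s=r.get_state();print(s['contact_force'],s['moment'],s['tcp_pos'],s['eef_rot'],s['gripper_width'],s['joints'][5])"
```

```text
[-1.90562595  2.43160735  9.64926199] [ 0.85639573  0.92607119 -0.00277599] [ 0.53902157 -0.05568339  0.14371627] [1.79901611e+02 1.53701774e-01 1.56239234e+02] 0.014125435322558048 -128.61904750916548
```

>>> step_arm([
  [[0.0,0,0.0],[0,0,0.05],1],
  [[0.0,0,0.0],[0,0,0.1],1],
  [[0.0,0,0.0],[0,0,0.15],1],
  [[0.0,0,0.0],[0,0,0.2],1],
  [[0.0,0,0.0],[0,0,0.25],1],
  [[0.0,0,0.0],[0,0,0.3],1],
  [[0.0,0,0.0],[0,0,0.33],1],
  [[0.0,0,0.0],[0,0,0.33],1],
])

```text
time_s: 13.7
tcp_pos: [0.5392, -0.0556, 0.1437]
eef_rot: [179.8, 0.1, 137.4]
contact_force: [-1.9, 3.1, 9.8]
gripper_width: 0.0136
```

```bash
python3 -c "
from h import *
s=r.get_state();print(s['contact_force'],s['moment'],s['tcp_pos'],s['eef_rot'],s['gripper_width'],s['joints'][5])"
```

```text
[-1.86351537  3.10757224  9.82922892] [0.96785853 0.83625296 0.05466698] [ 0.53916623 -0.05563553  0.14374225] [1.79846578e+02 1.20872311e-01 1.37394524e+02] 0.01359189175068289 -147.46524400058905
```

>>> step_arm([
  [[0.0,0,0.0],[0,0,0.02],1],
  [[0.0,0,0.0],[0,0,0.04],1],
  [[0.0,0,0.0],[0,0,0.055],1],
  [[0.0,0,0.0],[0,0,0.055],1],
])

```text
time_s: 14.1
tcp_pos: [0.5392, -0.0556, 0.1438]
eef_rot: [179.8, 0.1, 134.3]
contact_force: [-1.6, 1.3, 9.3]
gripper_width: 0.0134
```

```bash
python3 -c "
from h import *
s=r.get_state();print(s['contact_force'],s['moment'],s['tcp_pos'],s['eef_rot'],s['gripper_width'],s['joints'][5])"
```

```text
[-1.63313433  1.29191668  9.33266588] [0.90414355 0.81577554 0.12963208] [ 0.53922026 -0.05561588  0.14377138] [1.79833484e+02 1.17269201e-01 1.34275530e+02] 0.013368965150304522 -150.58622900155342
```

>>> step_arm([
  [[0.0,0,0.0],[0,0,0.015],1],
  [[0.0,0,0.0],[0,0,0.03],1],
  [[0.0,0,0.0],[0,0,0.04],1],
  [[0.0,0,0.0],[0,0,0.04],1],
])

```text
time_s: 14.5
tcp_pos: [0.539, -0.0558, 0.1438]
eef_rot: [179.9, 0.1, 132.0]
contact_force: [-2.4, 1.6, 10.2]
gripper_width: 0.0137
```

```bash
python3 -c "
from h import *
s=r.get_state();print(s['contact_force'],s['moment'],s['tcp_pos'],s['eef_rot'],s['gripper_width'],s['joints'][5])"
```

```text
[-2.3957052   1.58656323 10.23162273] [0.61645654 0.99159967 0.31613153] [ 0.53902071 -0.05584312  0.14376921] [1.79865763e+02 1.13123234e-01 1.32021286e+02] 0.01371380258486254 -152.84894039783558
```

>>> step_arm([
  [[0.0,0,0.0],[0,0,0.015],1],
  [[0.0,0,0.0],[0,0,0.03],1],
  [[0.0,0,0.0],[0,0,0.03],1],
])

```text
time_s: 14.8
tcp_pos: [0.5391, -0.0559, 0.1438]
eef_rot: [179.9, 0.1, 130.3]
contact_force: [-2.3, 1.6, 10.3]
gripper_width: 0.014
```

```bash
python3 -c "
from h import *
s=r.get_state();print(s['contact_force'],s['moment'],s['tcp_pos'],s['eef_rot'],s['gripper_width'],s['joints'][5])
save('wrist','w6',k=1.4)"
```

```text
[-2.25114678  1.60742921 10.2517602 ] [0.34547732 0.80047513 0.7762881 ] [ 0.53912099 -0.05591412  0.14377788] [1.79873237e+02 1.28003020e-01 1.30348495e+02] 0.014031956893917915 -154.54238448870026
```

View pics/w6.png

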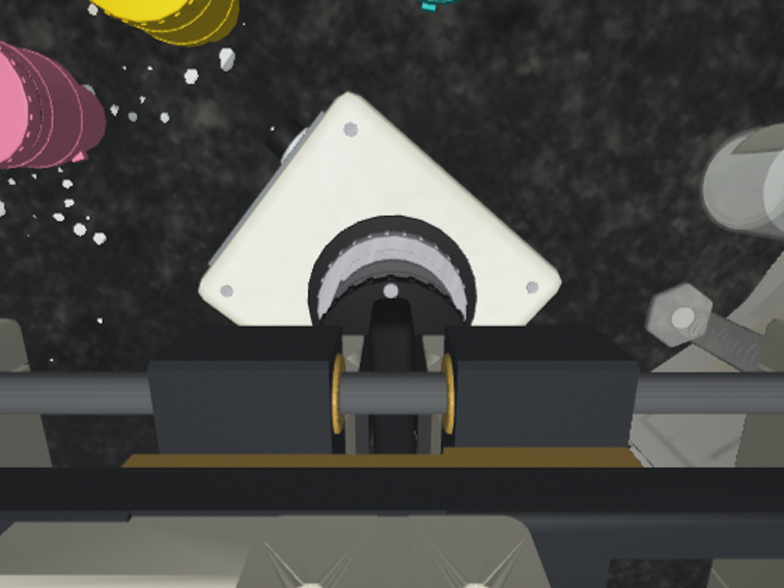

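The stop is felt at yaw about 131°, 68–70° past the slots, with the moment rising to 0.78 N m. I'll let go here.

>>> step_arm([
  [[0.0,0,0.0],[0,0,0],0.8],
  [[0.0,0,0.0],[0,0,0],0.6],
  [[0.0,0,0.0],[0,0,0],0.4],
  [[0.0,0,0.0],[0,0,0],0.2],
  [[0.0,0,0.0],[0,0,0],0.0],
  [[0.0,0,0.0],[0,0,0],0.0],
  [[0.0,0,0.0],[0,0,0],0.0],
  [[0.0,0,0.0],[0,0,0],0.0],
  [[0.0,0,0.0],[0,0,0],0.0],
  [[0.0,0,0.0],[0,0,0],0.0],
])

```text
time_s: 15.85
tcp_pos: [0.5374, -0.056, 0.142]
eef_rot: [-180.0, -0.0, 130.2]
contact_force: [-0.1, -0.2, -0.1]
gripper_width: 0.0835
```

```bash
python3 -c "
from h import *
s=r.get_state();print(s['contact_force'],s['moment'],s['tcp_pos'],s['eef_rot'],s['gripper_width'],s['joints'][5])
save('wrist','w7',k=1.4)"
```

```text
[-0.14314656 -0.21195118 -0.07560578] [-0.08982132 -0.00783348  0.01329979] [ 0.53744687 -0.05602823  0.14198969] [-1.79980101e+02 -2.87996928e-02  1.30239353e+02] 0.08354024152443815 -154.57406522030686
```

View pics/w7.png

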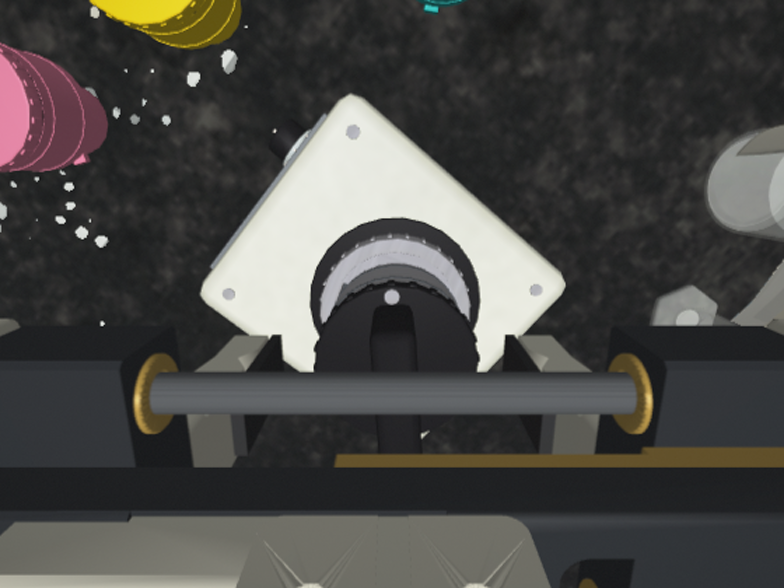

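>>> step_arm([
  [[0.0,0,-0.01],[0,0,0],0.0],
  [[0.0,0,-0.03],[0,0,0],0.0],
  [[0.0,0,-0.06],[0,0,0],0.0],
  [[0.0,0,-0.1],[0,0,0],0.0],
  [[0.0,0,-0.14],[0,0,0],0.0],
  [[0.0,0,-0.16],[0,0,0],0.0],
  [[0.0,0,-0.16],[0,0,0],0.0],
  [[0.0,0,-0.16],[0,0,0],0.0],
])

```text
time_s: 16.7
tcp_pos: [0.5375, -0.056, 0.3029]
eef_rot: [179.9, 0.0, 130.2]
contact_force: [-1.1, 0.5, -0.7]
gripper_width: 0.0876
```

```bash
python3 -c "
from h import *
save('wrist','w8',k=1.4); save('side','s8',(220,140,350,240),6)
for yaw in (130,):
  print(proj('w8',[.5384,-.0556,.177]))
print([ (z,proj('s8',[.5384,-.0556,z])) for z in (.172,.177,.184)])
show('w8','w8c',(220,120,340,240),5)"
```

```text
[280.82791289 199.43274099]
[(0.172, array([288.7688584 , 171.73760749])), (0.177, array([288.77374614, 170.1873619 ])), (0.184, array([288.78061135, 168.00991883]))]
```

View pics/w8c.png

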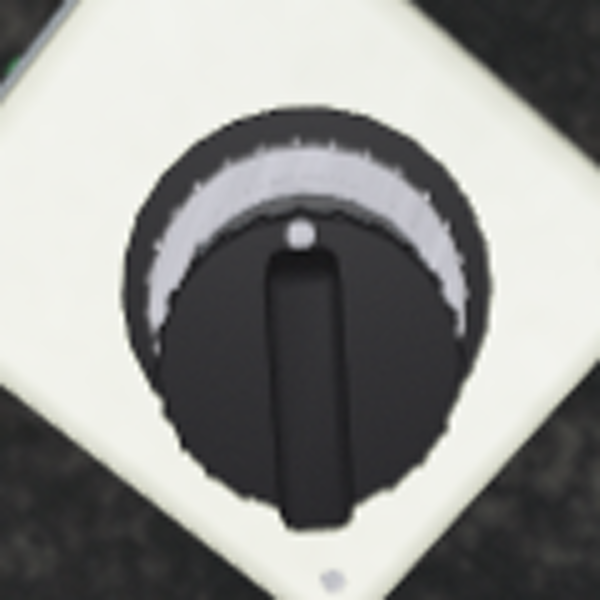

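View pics/s8.png

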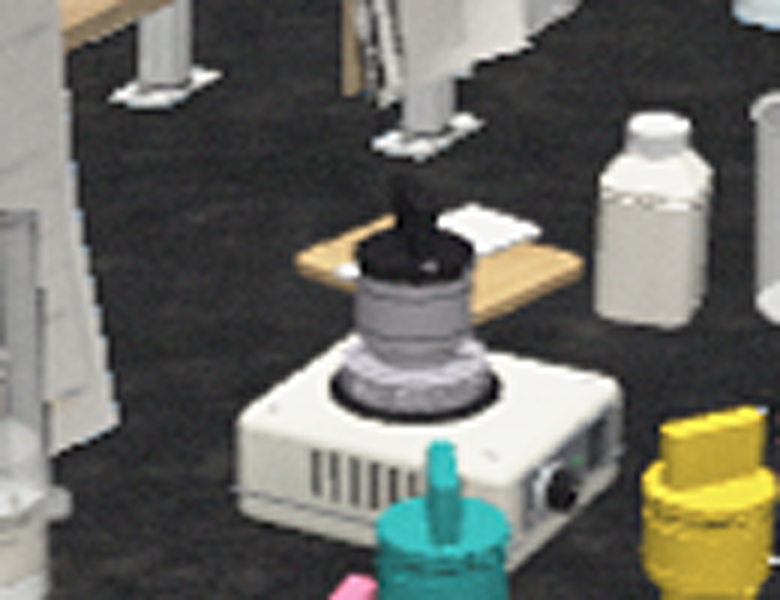

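The jar sits upright and free. I'll measure how far it rose, comparing side pictures before and after release, and its height by the lid size.

```bash
python3 -c "
from h import *
A=lambda x,y,z:pix('w8',220+x/5-.4,120+y/5-.4,z)
for z in (.140,.142,.145,.148): print(z,np.linalg.norm(A(160,365,z)-A(466,365,z)),'barL',np.linalg.norm(A(303,262,z+.032)-A(318,530,z+.032)))
a,b=[np.load(f'pics/{f}.npz')['im'].astype(np.float32).mean(2) for f in('s5','s8')]
# barrel rows
for c in ((281,297),(283,295)):
  pa=a[184:206,c[0]:c[1]].mean(1); pb=b[184:206,c[0]:c[1]].mean(1)
  print(np.round(pa),np.round(pb))
up=lambda s,y0,y1:cv2.resize(s[y0:y1,280:298],None,fx=10,fy=10,interpolation=cv2.INTER_CUBIC)
A5,B8=a,b
im=np.hstack([cv2.resize(x[160:220,270:308],None,fx=10,fy=10,interpolation=cv2.INTER_CUBIC) for x in(a,b)]);cv2.imwrite('pics/cmp.png',im)
print([proj('s8',[.5384,-.0556,z])[1] for z in(.09,.1,.11,.12)])
"
```

```text
0.14 0.06246333147426615 barL 0.05103885608442183
0.142 0.06207367043384548 barL 0.05068516065181379
0.145 0.06148917887321456 barL 0.05015461750290177
0.148 0.06090468731258355 barL 0.04962407435398973
[ 38.  41.  40.  34.  62. 123. 132. 113. 138. 137. 137. 137. 135. 125.
 117. 139. 140. 178. 203. 193. 147. 143.] [ 49.  32.  42. 102. 137. 118. 130. 138. 138. 137. 137. 130. 112. 140.
 132. 128. 152. 182. 203. 194. 146. 144.]
[ 37.  43.  42.  30.  48. 120. 141. 109. 141. 140. 140. 140. 139. 131.
 113. 142. 122. 169. 203. 203. 151. 144.] [ 56.  33.  35.  92. 144. 120. 130. 141. 140. 140. 140. 139. 108. 142.
 131. 122. 137. 174. 203. 203. 150. 145.]
[np.float64(196.573770641897), np.float64(193.60308316868614), np.float64(190.61652063787696), np.float64(187.6139554564604)][ WARN:0@0.628] global loadsave.cpp:1063 imwrite_ Unsupported depth image for selected encoder is fallbacked to CV_8U.
```

View pics/cmp.png

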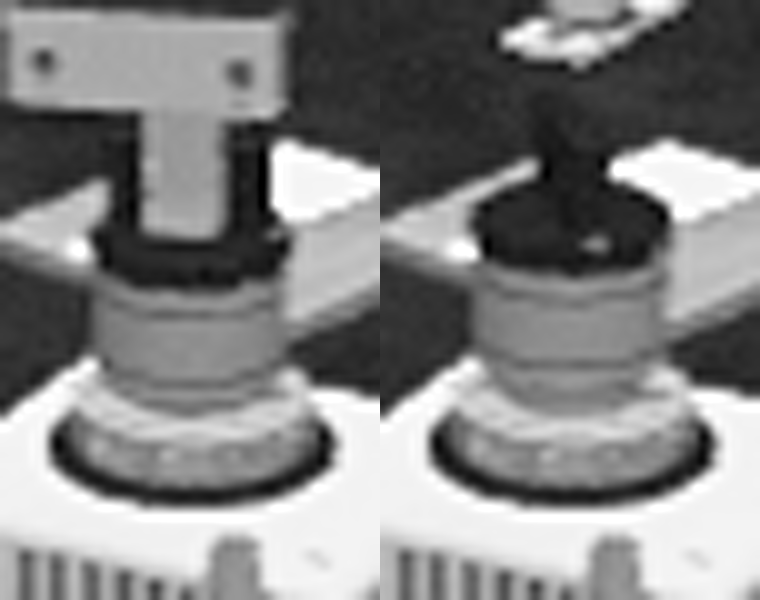

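The jar rose about 1.6 px, which is roughly 5 mm, from about 14 mm to about 9 mm below the rim. The lid size also fits z ≈ 0.145, so it is locked. Its rings look level and the arm is clear, so I'm handing in.

```bash
python3 -c "
from h import *
print(r.get_state()['time_s']);print(r.close_job())"
```

```text
16.8
the job is handed in; nothing more can be done
None
```

The grinding jar is locked in the mill's socket and standing upright, and I handed the job in at 16.8 s.

- **What I did:** I picked up the grey jar by its black bar and lined it up with the slots, which run about 18.7° from the mill's x axis. I pressed it about 14 mm in against the spring and turned it clockwise about 68–70° until the moment rose to 0.78 N m at the stop. I then let go and raised the gripper clear.
- **Forces:** the highest I read on the jar was about 14 N, read between moves rather than continuously.
- **Lock check:** after release the side pictures show the jar about 5 mm higher, so its lugs rest about 9 mm below the rim. The lid's size in the wrist picture fits the same height, its rings look level, and the bar sits at the stop angle to within 2–3°. These heights are good to about 1 mm, against 3 mm between locked and not locked.
- **What disagreed:** while pushing in, the spring force read 1–1.5 N below nominal. The wrist also showed a sideways moment of up to about 1.8 N m that I couldn't explain, which vanished on release.
- **Other objects:** the arm went nowhere near the crucible, weighing bottle, timer, measuring cylinder or coloured look-alikes. I did not measure their positions again at the end.

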